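Set the fume extractor's blast gate to its third notch

ROBOT

A 6-joint arm with a two-finger parallel gripper is mounted at the origin on the work surface. World frame = base frame: x ahead of the robot, y to its left, z up, the work surface at z = 0. Lengths are in m, angles in rad, forces in N, time in s.
With the tool pointing down it reaches from about 0.375 to 0.825 m from the base axis. Payload 5.5 kg.
Tool frame: the origin (TCP) lies at the very end of the fingers, on their centre line; the grasp point (between the pads) lies arm.tcp_to_grasp behind it (arm.tcp_to_grasp is the distance from the TCP to the grasp point, in m); z points along the fingers, y is the direction in which the jaws open and shut (so a half turn about z gives the same grasp; the last joint's range is limited). The gripper opens to 85 mm and grips with 20 to 120 N. Pads are 22 mm wide; open, the fingers measure 114 mm over their backs; the gripper's body (76 mm by 85 mm) begins 54 mm behind the grasp point. The pads swing forward as they close: fully open they stand 13 mm farther back than shut.
Start: joints at [1.173, 0.314, -0.047, 1.21, 0, 1.571], TCP at [0.232, 0.553, 0.231] pointing down, gripper open.
Joint ranges: [-2.67, 2.67], [-0.69, 1.73], [-1.03, 1.25], [-2.08, 2.16], [-1.42, 1.45], [-3.14, 3.14]. Speed limits (rad/s): [2.39, 2.39, 3.01, 3.14, 3.14, 3.14].

INTERFACE

Orientations are given as a 3x3 rotation matrix whose columns are the frame's x, y, z axes.
In Python, from cell import arm gives the robot as it stands. The module is installed in compiled form; this text tells all that it offers.
- The arm moves only by the tool jog_arm, never from a script. Its arguments are lists of equal length, an entry for each row: "translation": the shift along the tool's x, y, z in mm, a list of three; "twist": the turn, a rotation vector about the tool's x, y, z in degrees, a list of three. In form: {"translation": [[tx, ty, tz], ...], "twist": [[rx, ry, rz], ...]}. A call has 1 to 10 rows; each row is the pose to reach, as a shift and turn from the pose commanded when the call began, along the tool's axes at that moment; what a row does not reach only later rows make up. A row lasts 1/12 s, in which the tool goes at most 41.7 mm and 7.16 degrees, less where a joint would pass 70% of its speed; a pose out of reach is approached as far as the arm can. A call with a gripper value outside its range is refused whole. "hand" is the finger opening in mm, from 0 to 85.4, set as the call begins (left out, the last holds). The fingers move at their own pace and stop on an object; "force" is the grip in N (left out, the last holds). Time passes only in rows, so rows that repeat a pose let the fingers close. It gives the time, the measured TCP pose, the force and the opening at its end, in the units of the state.
- arm.sense(): the state, without advancing time (a new reading comes with each control period).
- arm.get_image(name): name is "side" or "top" or "wrist"; returns the picture (400x640x3 uint8, red, green, blue); there is no depth.
- arm.camera_model(name): a dict with "fov_y" (degrees; the focal length in pixels is half the picture's height over the tangent of half this angle, whatever the lens; pixels are square), "cx", "cy" (the principal point, pixels), "pose" (4x4, takes a point from camera to world coordinates). Camera axes: x right, y up, looking along -z (the intrinsics and any distortion apply to the point x, -y, -z); pixel columns grow to the right and rows downward; lengths in m; the calibration is good to about 2 mm. A picture is of the moment at which its call begins: read the wrist's pose just before it. camera_model takes no time and is no camera call; for the wrist camera it gives the pose at the moment of the call.
- arm.finish_job(): hands the job in, once; it reports no verdict.
The state is a dict: "time": time; "qpos": joint angles; "qd": joint speeds; "joint_torque": joint torques, N m; "tool_pos": TCP position; "eef_rot": TCP orientation; "wrist_force": force on the tool from outside, world axes, zero at the start; "ft_torque": the same for the moment, N m; "finger_gap": opening from 0.0 (shut) to 1.0 (fully open).
Only numpy, scipy, OpenCV 4.12 (cv2) and the standard library are available. Lean on these libraries where they do the work, as an engineer would, in place of code of your own. Each camera call takes 0.05 s, during which the arm holds its last target. There are 200 camera calls.

TASK

The fume extractor's blast gate was left part open. With closed fingers push its black lever all the way back to the shut end, against the stop, then push it the other way, towards the round duct, feeling it click from notch to notch, and leave it resting in the third notch from shut without ever pushing it on into the fourth. Only push the lever, gently and without gripping it, and leave the bottle, tin, solder bar and hammer where they are.

Things in the scene. Friction and masses are not known exactly. Their poses are not given: they have to be found in the camera images.
- gate: Fixed blast gate: metal box 110 (x) x 300 (y) x 70 mm high on a dark foot plate 150 x 260 x 10 mm; a round duct stub, 87 mm over its collars, axis 46 mm up, sticks out 150 mm from its +y end. Origin: centre of its underside; z up, +y towards the duct. A slot runs along y on the flat top; on its -x side six ticks 20 mm apart mark the notches, the shut one longest, farthest from the duct.
- paddle: The lever's black paddle, which slides along the gate's slot: 36 mm along the gate's x, 12 mm along y, from 74 to 110 mm above the bench, on a narrow metal stem. This point lies on the paddle's middle plane at bench height; its axes are the gate's. Sharp pushes over 35 N on it fail.
- lever_top (a point): Centre of the paddle's top face, 110 mm above the bench.
- shut_mark (a point): Point on the gate's top (70 mm above the bench) where the paddle's middle stands when the lever is shut against its stop.
- third_mark (a point): Point on the gate's top where the paddle's middle stands in the third notch, 60 mm from shut_mark along the gate's +y.
- lever (a joint): Lever travel in m along the gate's +y: 0 is shut at the stop (also a notch), then notches every 0.02: first 0.02, second 0.04, third 0.06, 0.08, and 0.10 (far stop). It takes about 5 to 9 N to push out of a notch; a little (3 mm) past half-way a spring snaps it ahead of the finger into the next, where it stays. It starts in the first or second notch.
- flux_bottle: Loose metal flux bottle, 76 mm across, 140 mm high, tapering to a neck; origin at the centre of its underside. Leave alone.
- tin: Loose round tin, 66 mm across, 75 mm high; origin at the centre of its underside. Leave alone.
- solder_bar: Loose solder bar 200 mm (its y) by 18 by 12 mm lying flat; origin at the centre of its underside. Leave alone.
- hammer: Loose hammer lying on the bench along its x, wooden handle; origin under its middle. Leave alone.

How it is judged:
By the outcome, as a careful person would: the job done as asked, in the order asked, and still so for the second after the job is handed in, with the robot touching nothing.
It also fails if it takes over 72 s, if anything falls off the work surface, if the arm or the gripper's body presses on something with over 40 N, if the wrist force passes 120 N, or if a joint passes its speed limit or range.

## Working session

There is one attempt and no reset: what is moved stays moved. The work goes in short steps, Python scripts to look and compute and a tool call to move; the robot and the scene stay as the last step left them, time stands still between calls to the robot, and variables do not carry over. Pictures are saved under pics/ and viewed, about 8 in all and at most 12, crops included, and the job is handed in when it is done.

Besides the shell and the picture viewer there is one more tool, called after "Call:" as name(argument=value, ...) on one line, values as JSON. jog_arm: Moves the arm, as the interface text tells. Its arguments: {"type":"object","properties":{"translation":{"type":"array"},"twist":{"type":"array"},"hand":{"type":"number"},"force":{"type":"number"}},"required":["translation","twist"]}

```bash
mkdir -p pics
python3 - <<'E'
from cell import arm
import cv2,numpy as np
s=arm.sense();print(s)
for n in("top","side"):
    m=arm.camera_model(n);print(n,m)
    cv2.imwrite(f"pics/{n}0.png",arm.get_image(n)[...,::-1])
print(arm.tcp_to_grasp)
E
```

```text
{'time': 0.0, 'qpos': array([ 1.17299634e+00,  3.14247548e-01, -4.80740623e-02,  1.21021861e+00,
       -1.59561358e-05,  1.57081835e+00]), 'qd': array([ 7.34225399e-04, -1.34486897e-03, -8.81957220e-05, -1.45162321e-03,
       -1.08856965e-03,  2.24648751e-03]), 'joint_torque': array([ 6.72185688e-04, -5.39592683e+01,  3.39747298e+01,  1.93849462e-02,
        4.28704965e-07,  7.59385387e-06]), 'tool_pos': array([0.23221227, 0.55260648, 0.23042388]), 'eef_rot': array([[-9.21906966e-01,  3.87410776e-01, -6.60859529e-04],
       [ 3.87411339e-01,  9.21905553e-01, -1.61390604e-03],
       [-1.59945240e-05, -1.74389570e-03, -9.99998479e-01]]), 'wrist_force': array([ 0.29667944, -0.01706877, -0.12796867]), 'ft_torque': array([-0.00441301, -0.04801899,  0.04438853]), 'finger_gap': 1.0003493636712222}
top {'fov_y': 45.277238539217265, 'cx': 314.5230097143703, 'cy': 196.832990116815, 'pose': array([[ 0.02872602,  0.98376779, -0.17713204,  0.36666523],
       [-0.99958508,  0.02789632, -0.00717321, -0.03893307],
       [-0.00211544,  0.1772646 ,  0.98416096,  1.23217366],
       [ 0.        ,  0.        ,  0.        ,  1.        ]])}
side {'fov_y': 43.412296793992894, 'cx': 316.5616235430533, 'cy': 204.10363332296362, 'pose': array([[ 0.98096974,  0.0842786 , -0.17491567,  0.40857212],
       [-0.19323308,  0.51172733, -0.83713566, -0.9260448 ],
       [ 0.01895651,  0.85500424,  0.51827444,  0.64173681],
       [ 0.        ,  0.        ,  0.        ,  1.        ]])}
0.0187
```

View pics/top0.png

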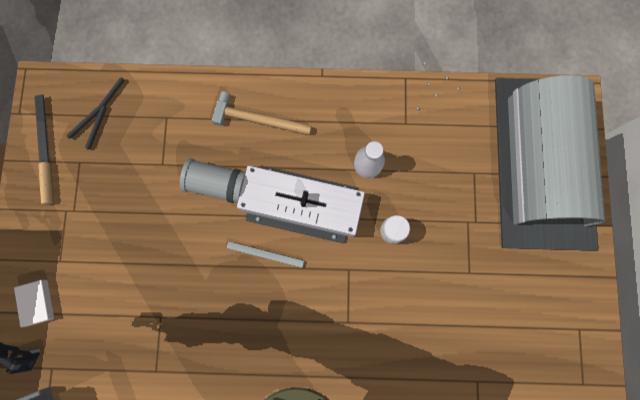

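View pics/side0.png

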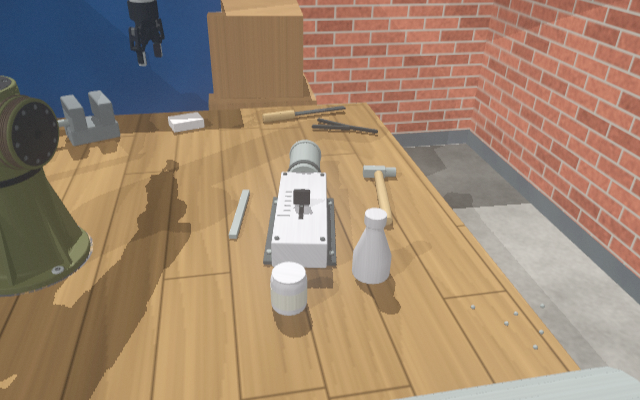

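The top view shows the gate's white top spanning about (240-363, 166-236), with the duct to the left at (210,180), the paddle near (304,199) and the ticks near (280-318, 207-220). The bottle's base is near (368,165) and the tin is at (395,230). The side view agrees, with the paddle at (301,198).

```bash
cat > h.py <<'E'
import numpy as np,cv2
def ray(m,px,z):
    px=np.atleast_2d(px).astype(float);f=200/np.tan(np.radians(m["fov_y"])/2)
    d=np.c_[(px[:,0]-m["cx"])/f,-(px[:,1]-m["cy"])/f,-np.ones(len(px))]@m["pose"][:3,:3].T
    o=m["pose"][:3,3];return o+d*((z-o[2])/d[:,2])[:,None]
def proj(m,P):
    f=200/np.tan(np.radians(m["fov_y"])/2);c=(np.atleast_2d(P)-m["pose"][:3,3])@m["pose"][:3,:3]
    return np.c_[m["cx"]-f*c[:,0]/c[:,2],m["cy"]+f*c[:,1]/c[:,2]]
E
python3 - <<'E'
from cell import arm
from h import *
im=cv2.imread("pics/top0.png");m=arm.camera_model("top")
hsv=cv2.cvtColor(im,cv2.COLOR_BGR2HSV)
k=((hsv[...,2]>190)&(hsv[...,1]<60)).astype(np.uint8);k[:,:225]=0;k[:,375:]=0;k[:150]=0;k[250:]=0
k=cv2.morphologyEx(k,cv2.MORPH_OPEN,np.ones((3,3)))
c=max(cv2.findContours(k,0,2)[0],key=cv2.contourArea)
b=cv2.boxPoints(cv2.minAreaRect(c));W=ray(m,b,.07);print(b,W)
e=[np.linalg.norm(W[i]-W[i-1]) for i in range(4)];print(e,W.mean(0))
cv2.imwrite("pics/topc.png",cv2.resize(im[150:250,230:380],None,fx=5,fy=5,interpolation=2))
s=cv2.imread("pics/side0.png")
cv2.imwrite("pics/sidec.png",cv2.resize(s[160:280,250:350],None,fx=5,fy=5,interpolation=2))
E
```

```text
[[236.5974  207.13652]
 [246.1862  165.18541]
 [363.97516 192.1086 ]
 [354.38635 234.05971]] [[ 0.54473754  0.15993645  0.07      ]
 [ 0.65113612  0.14212396  0.07      ]
 [ 0.59112772 -0.15203543  0.07      ]
 [ 0.4867752  -0.12985209  0.07      ]]
[np.float64(0.29552839769464956), np.float64(0.10787929130007659), np.float64(0.3002178446112314), np.float64(0.1066843427002057)] [0.56844414 0.00504322 0.07      ]
```

View pics/topc.png

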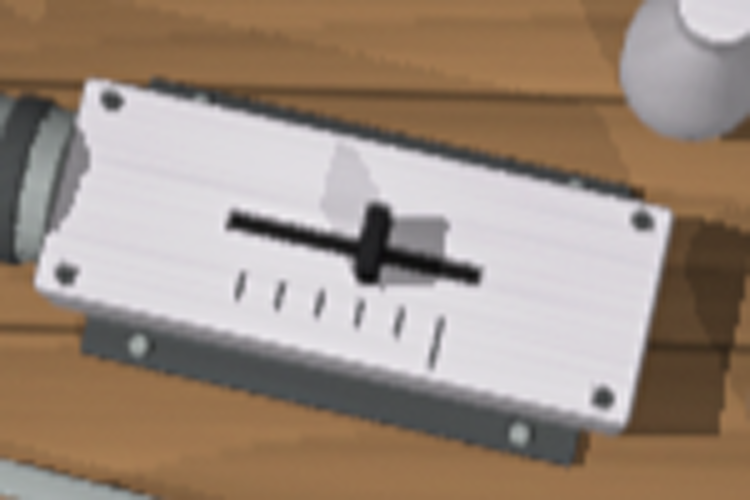

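The crop shows the duct on the left, and the long shut tick on the right at crop (441,318)-(433,367). The slot runs (228,217)-(482,276), and the paddle's top is around (377,206)-(370,280), near the second notch.

Run:
```python
from cell import arm
from h import *
m=arm.camera_model("top")
t=lambda p:(np.array(p,float)+.5)/5-.5+[230,150]
C=ray(m,t([(87,80),(672,212),(628,430),(38,288)]),.07)
B=ray(m,t([(112,100),(642,220),(602,398),(66,274)]),.07)
S=ray(m,t([(228,217),(482,276)]),.07)
T=ray(m,t([(441,318),(400,308),(361,299),(322,290),(282,281),(243,271)]),.07)
print("corner c",C.mean(0),"bolt c",B.mean(0),"slot",S,S.mean(0))
y=B[0]-B[1]+B[3]-B[2]; y/=np.linalg.norm(y);y2=S[0]-S[1];y2/=np.linalg.norm(y2);print(y,y2,np.degrees(np.arctan2(-y[0],y[1])),np.degrees(np.arctan2(-y2[0],y2[1])))
x=np.array([y[1],-y[0],0]);c=(C.mean(0)+B.mean(0))/2
L=lambda P:np.c_[(P-c)@x,(P-c)@y]*1e3
print("ticks",L(T).round(1).tolist(),"slot",L(S).round(1).tolist())
P=ray(m,t([(377,206),(370,280),(387,208),(362,278)]),.11);print("paddle",P[:2].mean(0),L(P).round(1).tolist())
print("bottle",L(ray(m,[(366,166)],.02)),"tin",L(ray(m,[(395,229)],.06)))
```

```text
corner c [0.56731051 0.00362891 0.07      ] bolt c [0.56937753 0.00394069 0.07      ] slot [[ 0.58268927  0.06676169  0.07      ]
 [ 0.55676992 -0.05919755  0.07      ]] [0.5697296  0.00378207 0.07      ]
[0.19832007 0.98013731 0.        ] [0.2015527  0.97947767 0.        ] -11.438738444914913 -11.627771375694472
ticks [[-23.7, -49.1], [-23.4, -28.4], [-23.4, -8.8], [-23.4, 10.9], [-23.5, 31.1], [-23.0, 50.9]] slot [[1.6, 64.6], [1.1, -64.0]]
paddle [ 0.56469847 -0.00656582  0.11      ] [[16.2, -8.4], [-19.3, -13.4], [16.4, -13.2], [-19.2, -9.4]]
bottle [[ 132.38512914 -141.78273759]] tin [[ -17.59061673 -242.11405316]]
```

The paddle is in the second notch (gate y ≈ -10), and gate yaw is about -11.5°. I'll close the fingers and move above the slot on the duct side of the lever.

Call:
jog_arm(translation=[[-15,-10,2],[-40,-27,5],[-70,-47,8],[-102,-68,11],[-134,-89,14],[-166,-110,17],[-198,-132,20],[-230,-153,23],[-250,-167,25],[-260,-173,25]], twist=[[0,0,3],[0,0,7],[0,0,12],[0,0,17],[0,0,22],[0,0,27],[0,0,31],[0,0,35],[0,0,38],[0,0,40]], hand=0, force=40)

```text
time: 0.93
tool_pos: [0.4059, 0.2899, 0.2056]
eef_rot: [[-0.452, 0.892, -0.001], [0.892, 0.452, -0.002], [-0.001, -0.001, -1.0]]
wrist_force: [-0.5, 0.9, 0.8]
finger_gap: -0.002
```

```bash
cat >> h.py <<'E'
C=np.array([.5695,.0038]);GY=np.array([.1994,.9799]);GX=np.array([.9799,-.1994])
def goto(arm,gx,gy,z):
    "tool shift (mm) and tool-z turn (deg) to gate-local x,y (mm) and height z (mm)"
    s=arm.sense();p=s["tool_pos"];R=s["eef_rot"]
    d=np.r_[C+GX*gx/1e3+GY*gy/1e3,z/1e3]-p
    a=np.degrees(np.arctan2(R[1,0],R[0,0]));q=p[:2]-C
    print("t",s["time"].__round__(2),"local",(q@GX*1e3).round(1),(q@GY*1e3).round(1),"z",(p[2]*1e3).round(1),"shift",(R.T@d*1e3).round(1),"turn",round(a-78.5,1),"F",s["wrist_force"].round(1),"gap",round(s["finger_gap"],3),"z-axis",R[:,2].round(3))
E
python3 -c "
from cell import arm
from h import *
goto(arm,1,32,180)"
```

```text
t 0.93 local -217.4 247.7 z 205.6 shift [-304.7   37.3   25.9] turn 38.4 F [-0.5  0.9  0.8] gap -0.002 z-axis [-0.001 -0.002 -1.   ]
```

Call:
jog_arm(translation=[[-15,2,2],[-45,5,5],[-80,10,8],[-120,15,11],[-160,20,14],[-200,25,17],[-240,30,20],[-275,34,23],[-295,36,26],[-305,37,26]], twist=[[0,0,3],[0,0,7],[0,0,12],[0,0,17],[0,0,22],[0,0,27],[0,0,31],[0,0,35],[0,0,38],[0,0,38.4]])

```text
time: 1.77
tool_pos: [0.5785, 0.0366, 0.1793]
eef_rot: [[0.198, 0.98, -0.001], [0.98, -0.198, -0.0], [-0.0, -0.001, -1.0]]
wrist_force: [-0.9, -0.3, -0.7]
finger_gap: 0.003
```

```bash
python3 -c "
from cell import arm
from h import *
m=arm.camera_model('wrist');cv2.imwrite('pics/w1.png',arm.get_image('wrist')[...,::-1]);print(m['pose'].round(3),proj(m,[[*(C-GY*.01),.11],[*(C-GY*.05),.07],[*(C+GY*.01),.07]]).round())
goto(arm,1,32,88)"
```

```text
[[ 0.98   0.191  0.056  0.593]
 [-0.199  0.939  0.28   0.108]
 [ 0.001 -0.286  0.958  0.323]
 [ 0.     0.     0.     1.   ]] [[313. 272.]
 [313. 291.]
 [313. 226.]]
t 1.82 local 2.5 33.8 z 179.6 shift [-1.7 -1.5 91.6] turn 0.2 F [ 0.8 -1.3  0.4] gap 0.009 z-axis [-0.001 -0.001 -1.   ]
```

View pics/w1.png

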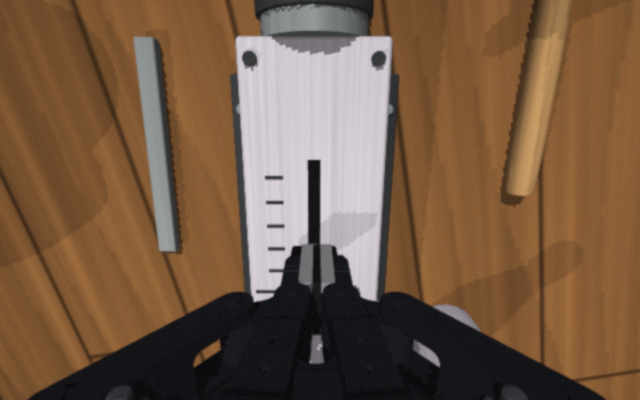

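The wrist view shows the slot at column ~314. The ticks run from shut at row 292 to the far end at row 177, and the third is at row 226. That matches the predicted (313,291) and (313,226), so I'll descend behind the paddle.

Call:
jog_arm(translation=[[-1,-1,8],[-2,-1.5,22],[-2,-1.5,38],[-2,-1.5,54],[-2,-1.5,70],[-2,-1.5,82],[-2,-1.5,90],[-2,-1.5,93],[-2,-1.5,93]], twist=[[0,0,0],[0,0,0],[0,0,0],[0,0,0],[0,0,0],[0,0,0],[0,0,0],[0,0,0],[0,0,0]])

```text
time: 2.57
tool_pos: [0.5746, 0.038, 0.0867]
eef_rot: [[0.192, 0.981, -0.001], [0.981, -0.192, 0.0], [-0.0, -0.001, -1.0]]
wrist_force: [-0.2, 0.1, 0.7]
finger_gap: -0.002
```

Call:
jog_arm(translation=[[-2,0,0],[-5,0,0],[-8,0,0],[-11,0,0],[-14,0,0],[-16,0,0],[-18,0,0],[-19,0,0],[-20,0,0],[-20,0,0]], twist=[[0,0,0],[0,0,0],[0,0,0],[0,0,0],[0,0,0],[0,0,0],[0,0,0],[0,0,0],[0,0,0],[0,0,0]])

```text
time: 3.4
tool_pos: [0.5717, 0.0171, 0.0873]
eef_rot: [[0.194, 0.981, -0.0], [0.981, -0.194, -0.0], [-0.0, -0.0, -1.0]]
wrist_force: [-0.4, 0.0, -0.6]
finger_gap: 0.002
```

```bash
python3 -c "
from cell import arm
from h import *
goto(arm,1,-33,86)"
```

```text
t 3.4 local -0.5 13.5 z 87.3 shift [-46.5   1.3   1.3] turn 0.3 F [-0.4  0.  -0.6] gap 0.002 z-axis [-0. -0. -1.]
```

Call:
jog_arm(translation=[[-1,0,0],[-2,0,0],[-3,0,0],[-4,0,0],[-5,0,0],[-6,0,0],[-7,0,0],[-8,0,0],[-9,0,0],[-10,0,0]], twist=[[0,0,0],[0,0,0],[0,0,0],[0,0,0],[0,0,0],[0,0,0],[0,0,0],[0,0,0],[0,0,0],[0,0,0]])

```text
time: 4.23
tool_pos: [0.5703, 0.0103, 0.0874]
eef_rot: [[0.193, 0.981, 0.001], [0.981, -0.193, 0.006], [0.006, -0.0, -1.0]]
wrist_force: [1.1, 10.9, -2.0]
finger_gap: -0.002
```

Call:
jog_arm(translation=[[-1,0,0],[-2,0,0],[-3,0,0],[-4,0,0],[-5,0,0],[-6,0,0],[-7,0,0],[-8,0,0],[-9,0,0],[-10,0,0]], twist=[[0,0,0],[0,0,0],[0,0,0],[0,0,0],[0,0,0],[0,0,0],[0,0,0],[0,0,0],[0,0,0],[0,0,0]])

```text
time: 5.07
tool_pos: [0.5678, -0.0029, 0.0873]
eef_rot: [[0.195, 0.981, -0.0], [0.981, -0.195, -0.001], [-0.001, 0.0, -1.0]]
wrist_force: [-0.5, 0.6, 1.0]
finger_gap: 0.005
```

Call:
jog_arm(translation=[[-1,0,0],[-2,0,0],[-3,0,0],[-4,0,0],[-5,0,0],[-6,0,0],[-7,0,0],[-8,0,0],[-9,0,0],[-10,0,0]], twist=[[0,0,0],[0,0,0],[0,0,0],[0,0,0],[0,0,0],[0,0,0],[0,0,0],[0,0,0],[0,0,0],[0,0,0]])

```text
time: 5.9
tool_pos: [0.5664, -0.0093, 0.0874]
eef_rot: [[0.193, 0.981, 0.001], [0.981, -0.193, 0.006], [0.006, -0.0, -1.0]]
wrist_force: [1.4, 10.5, -0.5]
finger_gap: 0.003
```

```bash
python3 -c "
from cell import arm
from h import *
goto(arm,1,-33,86)"
```

```text
t 5.9 local -0.4 -13.4 z 87.4 shift [-19.6   1.2   1.3] turn 0.4 F [ 1.4 10.5 -0.5] gap 0.003 z-axis [ 0.001  0.006 -1.   ]
```

Call:
jog_arm(translation=[[-1,0,0],[-2,0,0],[-3,0,0],[-4,0,0],[-5,0,0],[-6,0,0],[-7,0,0],[-8,0,0],[-9,0,0],[-10,0,0]], twist=[[0,0,0],[0,0,0],[0,0,0],[0,0,0],[0,0,0],[0,0,0],[0,0,0],[0,0,0],[0,0,0],[0,0,0]])

```text
time: 6.73
tool_pos: [0.5639, -0.0225, 0.0873]
eef_rot: [[0.194, 0.981, -0.0], [0.981, -0.194, -0.001], [-0.001, 0.0, -1.0]]
wrist_force: [0.4, 0.2, -0.4]
finger_gap: 0.001
```

Call:
jog_arm(translation=[[-1,0,0],[-2,0,0],[-3,0,0],[-4,0,0],[-4,0,0]], twist=[[0,0,0],[0,0,0],[0,0,0],[0,0,0],[0,0,0]])

```text
time: 7.15
tool_pos: [0.5631, -0.0261, 0.0873]
eef_rot: [[0.194, 0.981, -0.0], [0.981, -0.194, -0.0], [-0.0, -0.0, -1.0]]
wrist_force: [0.1, -1.1, 0.2]
finger_gap: 0.001
```

```bash
python3 -c "
from cell import arm
from h import *
goto(arm,1,-33,86)"
```

```text
t 7.15 local -0.3 -30.6 z 87.3 shift [-2.5  1.3  1.3] turn 0.3 F [ 0.1 -1.1  0.2] gap 0.001 z-axis [-0. -0. -1.]
```

Call:
jog_arm(translation=[[-0.5,0,0],[-1,0,0],[-1.5,0,0],[-2,0,0],[-2.5,0,0],[-3,0,0],[-3,0,0]], twist=[[0,0,0],[0,0,0],[0,0,0],[0,0,0],[0,0,0],[0,0,0],[0,0,0]])

```text
time: 7.73
tool_pos: [0.5628, -0.0277, 0.0873]
eef_rot: [[0.194, 0.981, 0.0], [0.981, -0.194, 0.002], [0.002, -0.0, -1.0]]
wrist_force: [0.3, 4.6, -0.1]
finger_gap: 0.001
```

Call:
jog_arm(translation=[[-0.5,0,0],[-1,0,0],[-1.5,0,0],[-2,0,0],[-2,0,0]], twist=[[0,0,0],[0,0,0],[0,0,0],[0,0,0],[0,0,0]])

```text
time: 8.15
tool_pos: [0.5628, -0.0278, 0.0874]
eef_rot: [[0.192, 0.981, 0.001], [0.981, -0.192, 0.006], [0.006, -0.0, -1.0]]
wrist_force: [2.2, 10.7, -1.5]
finger_gap: -0.003
```

Call:
jog_arm(translation=[[2,0,0],[5,0,0],[9,0,0],[12,0,0],[14,0,-5],[14,0,-18],[14,0,-34],[14,0,-48],[14,0,-55],[14,0,-55]], twist=[[0,0,0],[0,0,0],[0,0,0],[0,0,0],[0,0,0],[0,0,0],[0,0,0],[0,0,0],[0,0,0],[0,0,0]])

```text
time: 8.98
tool_pos: [0.5663, -0.0171, 0.1443]
eef_rot: [[0.194, 0.981, 0.003], [0.981, -0.194, -0.0], [0.0, 0.003, -1.0]]
wrist_force: [0.4, -0.4, -0.2]
finger_gap: -0.002
```

```bash
python3 -c "
from cell import arm
from h import *
cv2.imwrite('pics/w2.png',arm.get_image('wrist')[...,::-1])
cv2.imwrite('pics/t2.png',cv2.resize(arm.get_image('side')[...,::-1][160:280,250:350],None,fx=5,fy=5,interpolation=2))
goto(arm,1,-84,86)"
```

```text
t 9.08 local -0.3 -21.4 z 142.2 shift [-62.6   1.   56.2] turn 0.3 F [-0.7  0.1  0.2] gap 0.002 z-axis [ 0. -0. -1.]
```

View pics/t2.png

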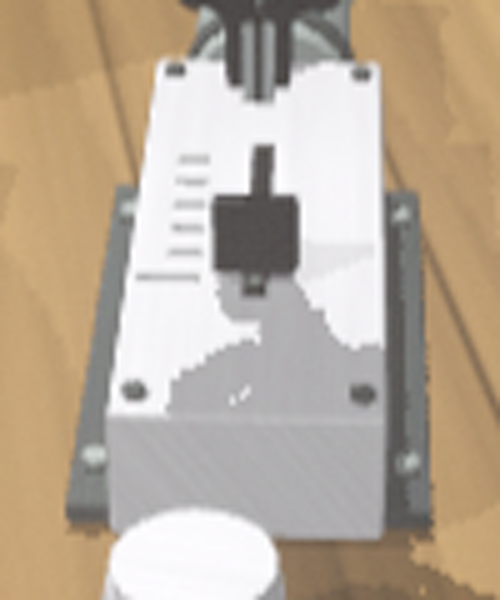

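The side crop shows the paddle's foot at (255,275), level with the long shut tick (row 277), so it is shut. Next I'll cross over and come down on the far side.

Call:
jog_arm(translation=[[-5,0,0],[-15,0,0],[-28,0,0],[-42,0,0],[-54,1,0],[-60,1,0],[-63,1,0],[-63,1,3],[-63,1,10]], twist=[[0,0,0],[0,0,0],[0,0,0],[0,0,0],[0,0,0],[0,0,0],[0,0,0],[0,0,0],[0,0,0]])

```text
time: 9.83
tool_pos: [0.5544, -0.0793, 0.1328]
eef_rot: [[0.195, 0.981, 0.002], [0.981, -0.195, 0.0], [0.0, 0.002, -1.0]]
wrist_force: [-0.2, 0.3, 0.7]
finger_gap: -0.002
```

Call:
jog_arm(translation=[[0,0,8],[0,0,20],[0,0,32],[0,0,41],[0,0,46],[0,0,46]], twist=[[0,0,0],[0,0,0],[0,0,0],[0,0,0],[0,0,0],[0,0,0]])

```text
time: 10.33
tool_pos: [0.5525, -0.0785, 0.0846]
eef_rot: [[0.194, 0.981, -0.003], [0.981, -0.194, 0.0], [-0.0, -0.003, -1.0]]
wrist_force: [-0.0, 0.4, 0.9]
finger_gap: -0.0
```

```bash
python3 -c "
from cell import arm
from h import *
goto(arm,1,-66.5,86)"
```

```text
t 10.33 local -0.3 -84.0 z 84.6 shift [17.5  1.4 -1.4] turn 0.3 F [-0.   0.4  0.9] gap -0.0 z-axis [-0.003  0.    -1.   ]
```

Call:
jog_arm(translation=[[2,0.2,0],[4,0.5,0],[7,1,0],[10,1,0],[12,1,0],[14,1,0],[15,1,0],[15,1,0]], twist=[[0,0,0],[0,0,0],[0,0,0],[0,0,0],[0,0,0],[0,0,0],[0,0,0],[0,0,0]])

```text
time: 11.0
tool_pos: [0.5577, -0.0643, 0.0864]
eef_rot: [[0.194, 0.981, 0.0], [0.981, -0.194, 0.0], [0.0, 0.0, -1.0]]
wrist_force: [0.2, -0.1, 0.6]
finger_gap: -0.0
```

Call:
jog_arm(translation=[[1,0,0],[2,0,0],[3,0,0],[4,0,0],[5,0,0],[6,0,0],[7,0,0],[8,0,0],[9,0,0],[10,0,0]], twist=[[0,0,0],[0,0,0],[0,0,0],[0,0,0],[0,0,0],[0,0,0],[0,0,0],[0,0,0],[0,0,0],[0,0,0]])

```text
time: 11.83
tool_pos: [0.5591, -0.0565, 0.0863]
eef_rot: [[0.195, 0.981, -0.001], [0.981, -0.195, -0.004], [-0.004, 0.0, -1.0]]
wrist_force: [-1.5, -5.9, 1.3]
finger_gap: 0.002
```

Call:
jog_arm(translation=[[1,0,0],[2,0,0],[3,0,0],[4,0,0],[5,0,0],[6,0,0],[7,0,0],[8,0,0]], twist=[[0,0,0],[0,0,0],[0,0,0],[0,0,0],[0,0,0],[0,0,0],[0,0,0],[0,0,0]])

```text
time: 12.5
tool_pos: [0.5611, -0.0464, 0.0863]
eef_rot: [[0.194, 0.981, 0.0], [0.981, -0.194, 0.001], [0.001, -0.0, -1.0]]
wrist_force: [-0.4, -0.1, -0.5]
finger_gap: 0.001
```

```bash
python3 -c "
from cell import arm
from h import *
goto(arm,1,-46.5,86)"
```

```text
t 12.5 local 1.8 -50.8 z 86.3 shift [ 4.3 -0.8  0.3] turn 0.3 F [-0.4 -0.1 -0.5] gap 0.001 z-axis [ 0.     0.001 -1.   ]
```

First click felt: the force rose to about 6 N, then fell to 0. On to the second.

Call:
jog_arm(translation=[[1,0,0],[2,0,0],[3,0,0],[4,0,0],[5,0,0],[6,0,0],[7,0,0],[8,0,0],[9,0,0],[10,0,0]], twist=[[0,0,0],[0,0,0],[0,0,0],[0,0,0],[0,0,0],[0,0,0],[0,0,0],[0,0,0],[0,0,0],[0,0,0]])

```text
time: 13.33
tool_pos: [0.5625, -0.0397, 0.0864]
eef_rot: [[0.196, 0.981, -0.001], [0.981, -0.196, -0.005], [-0.006, 0.0, -1.0]]
wrist_force: [-1.9, -8.3, 1.8]
finger_gap: 0.007
```

Call:
jog_arm(translation=[[1,0,0],[2,0,0],[3,0,0],[4,0,0],[5,0,0],[6,0,0],[7,0,0],[8,0,0],[9,0,0],[10,0,0]], twist=[[0,0,0],[0,0,0],[0,0,0],[0,0,0],[0,0,0],[0,0,0],[0,0,0],[0,0,0],[0,0,0],[0,0,0]])

```text
time: 14.17
tool_pos: [0.565, -0.0267, 0.0863]
eef_rot: [[0.194, 0.981, -0.0], [0.981, -0.194, 0.001], [0.001, -0.0, -1.0]]
wrist_force: [0.6, -0.4, -0.8]
finger_gap: -0.005
```

```bash
python3 -c "
from cell import arm
from h import *
goto(arm,1,-26.5,86)"
```

```text
t 14.17 local 1.6 -30.8 z 86.3 shift [ 4.3 -0.6  0.3] turn 0.3 F [ 0.6 -0.4 -0.8] gap -0.005 z-axis [-0.     0.001 -1.   ]
```

Second click felt (8 N, then 0). The third takes the same stroke, ending about 4 mm short of touching the lever again.

Call:
jog_arm(translation=[[1,0,0],[2,0,0],[3,0,0],[4,0,0],[5,0,0],[6,0,0],[7,0,0],[8,0,0],[9,0,0],[10,0,0]], twist=[[0,0,0],[0,0,0],[0,0,0],[0,0,0],[0,0,0],[0,0,0],[0,0,0],[0,0,0],[0,0,0],[0,0,0]])

```text
time: 15.0
tool_pos: [0.5664, -0.02, 0.0863]
eef_rot: [[0.196, 0.981, -0.001], [0.981, -0.196, -0.005], [-0.006, 0.0, -1.0]]
wrist_force: [-1.3, -8.6, 1.8]
finger_gap: 0.002
```

Call:
jog_arm(translation=[[1,0,0],[2,0,0],[3,0,0],[4,0,0],[5,0,0],[6,0,0],[7,0,0],[8,0,0],[9,0,0],[9,0,0]], twist=[[0,0,0],[0,0,0],[0,0,0],[0,0,0],[0,0,0],[0,0,0],[0,0,0],[0,0,0],[0,0,0],[0,0,0]])

```text
time: 15.83
tool_pos: [0.5687, -0.008, 0.0863]
eef_rot: [[0.194, 0.981, 0.0], [0.981, -0.194, 0.001], [0.001, -0.0, -1.0]]
wrist_force: [0.3, 0.1, 0.2]
finger_gap: -0.006
```

```bash
python3 -c "
from cell import arm
from h import *
goto(arm,1,-26.5,86)"
```

```text
t 15.83 local 1.6 -11.7 z 86.3 shift [-14.8  -0.7   0.3] turn 0.3 F [0.3 0.1 0.2] gap -0.006 z-axis [ 0.     0.001 -1.   ]
```

Third click felt (8.6 N, then 0). I'll back off, lift clear and check.

Call:
jog_arm(translation=[[-4,0,0],[-12,0,0],[-22,0,0],[-30,0,0],[-34,0,-5],[-35,0,-20],[-35,0,-45],[-35,0,-75],[-35,0,-95],[-35,0,-100]], twist=[[0,0,0],[0,0,0],[0,0,0],[0,0,0],[0,0,0],[0,0,0],[0,0,0],[0,0,0],[0,0,0],[0,0,0]])

```text
time: 16.67
tool_pos: [0.564, -0.0437, 0.1907]
eef_rot: [[0.195, 0.981, 0.006], [0.981, -0.195, -0.0], [0.001, 0.006, -1.0]]
wrist_force: [1.1, -0.2, -0.3]
finger_gap: -0.0
```

Call:
jog_arm(translation=[[-4,0,-5],[-12,0,-15],[-25,0,-25],[-40,0,-35],[-55,0,-40],[-65,0,-40],[-70,0,-40],[-70,0,-40]], twist=[[0,0,0],[0,0,0],[0,0,0],[0,0,0],[0,0,0],[0,0,0],[0,0,0],[0,0,0]])

```text
time: 17.33
tool_pos: [0.5475, -0.113, 0.2256]
eef_rot: [[0.196, 0.981, -0.001], [0.981, -0.196, 0.0], [-0.0, -0.001, -1.0]]
wrist_force: [-0.2, 0.7, -0.6]
finger_gap: -0.002
```

```bash
python3 -c "
from cell import arm
from h import *
g=lambda n:arm.get_image(n)[...,::-1]
w=g('wrist');m=arm.camera_model('wrist')
print(proj(m,[[*(C+GY*(.01+d)),.11] for d in(-.02,0,.02)]).round(),proj(m,[[*(C+GY*.01),.07]]).round())
cv2.imwrite('pics/end.png',np.vstack([w,])); cv2.imwrite('pics/end_top.png',g('top'))
goto(arm,1,-84,86)"
```

```text
[[314.  50.]
 [314.  19.]
 [314. -14.]] [[315.  31.]]
t 17.43 local 1.7 -117.5 z 225.6 shift [ 33.4  -0.4 139.6] turn 0.3 F [1.5 1.1 0. ] gap 0.003 z-axis [-0.001  0.001 -1.   ]
```

View pics/end.png

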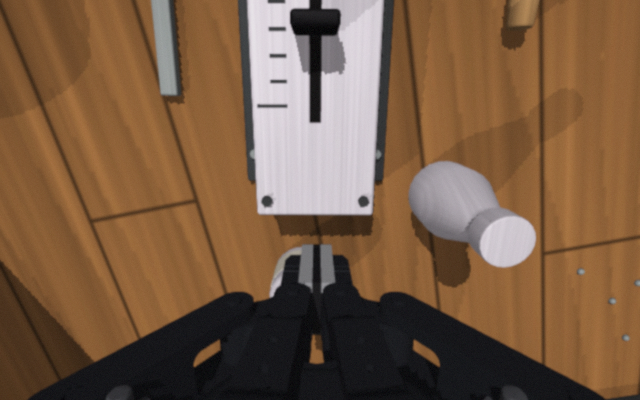

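View pics/end_top.png

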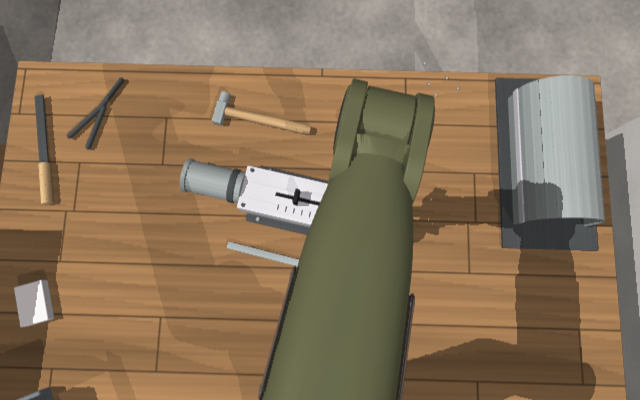

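The wrist view shows the paddle's top at (316,19), against a prediction of (314,19) for the third notch. In the top view it moved from column 304 to 297, one notch past its starting second notch. The bottle, hammer and bar are unmoved, and the tin is mostly hidden behind the fingers, where nothing passed.

```bash
python3 -c "
from cell import arm
print(arm.finish_job())"
```

```text
the job is handed in; nothing more can be done
None
```

I pushed the lever from its second notch back to shut, then the other way through three clicks, and left it in the third notch. I handed the job in at about 17.4 s with the arm lifted clear.

- **Shut:** with closed fingers, the lever met the stop at about 10.7 N without moving further. The side view showed it level with the long shut tick.
- **Third notch:** I felt each click as the force rose (5.9, 8.3 and 8.6 N read before each) and then fell to zero. I stopped about 5 mm short of touching the lever again, so it was never pushed towards the fourth notch.
- **Final check:** the wrist view put the paddle within about 2 pixels of where the third notch should be, and the top view agreed.
- **Other objects:** the bottle, solder bar and hammer looked unmoved. The tin was mostly hidden behind the fingers in the last wrist view and under the arm in the top view, so I couldn't check it directly. The tool stayed well away from it, and I felt no unexpected contact.

Forces were only read at the end of each move, so any brief peaks in between weren't seen. The highest wrist reading was about 11 N, and none of the checks disagreed.

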